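# Put the loupe away and latch the sliding lid

## Robot

A 7-joint arm with a two-finger parallel gripper is mounted at the origin on a cart in front of the work surface, level with it; the furniture and walls round the work are solid. World frame = base frame: x ahead of the robot, y to its left, z up, the work surface at z = 0. Lengths are in m, angles in rad, forces in N, time in s.
With the tool pointing down it reaches from about 0.375 to 0.925 m from the base axis. Payload 3.1 kg.
Tool frame: the origin (TCP) lies at the very end of the fingers, on their centre line; the grasp point (between the pads) lies 19 mm behind it; z points along the fingers, y is the line along which they close (so a half turn about z gives the same grasp; the last joint's range is limited). The gripper opens to 85 mm and grips with 20 to 120 N. Pads are 22 mm wide; open, the fingers measure 114 mm over their backs; the gripper's body (76 mm by 85 mm) begins 54 mm behind the grasp point. The pads swing forward as they close: fully open they stand 13 mm farther back than shut.
Start: joints at [-1.358, 0.383, 0.044, 1.598, -0.018, 1.161, -0.05], TCP at [0.199, 0.619, 0.231] pointing down, gripper open.
Joint ranges: [-2.61, 2.61], [-0.41, 2.15], [-1.48, 1.57], [0, 2.5], [-1.57, 4.71], [0.05, 1.97], [-2.85, 2.85]. Speed limits (rad/s): [2.79, 2.79, 3.14, 3.14, 3.14, 3.14, 3.14].

## Interface

Orientations are given as [roll, pitch, yaw] about the fixed x, y, z axes, in that order (R = Rz(yaw) Ry(pitch) Rx(roll)).
In Python, from cell import * gives the robot as it stands. Calls block until the motion is done:
- movep(position, orientation): joint-space move of the TCP to a pose.
- line_to(position, attitude=None, speed=0.15, f_stop=None): straight line of the TCP; attitude=None keeps the orientation; speed is the mean speed in m/s. With f_stop (N) it stops when the force on the tool has changed by that much, and returns True; else False.
- move_joints(angles): joint-space move.
- let_go() and grab(force=None): open the fingers fully, or close them until they stop; force is the grip in N (None keeps the last).
- wait(seconds).
- inverse_kinematics(position, orientation): joint angles nearest the present ones, or None.
- sense(): the state.
- capture(name): name is "side" or "top"; returns the picture (400x640x3 uint8, red, green, blue); there is no depth.
- calibration(name): a dict with "intrinsics" (3x3 intrinsics, pixels), "rvec" (rotation vector, rad) and "tvec" (3), from world to camera coordinates, as OpenCV has them. Camera axes: x right, y down, z forward; pixel columns grow to the right and rows downward; lengths in m; the calibration is good to about 2 mm. A picture is of the moment at which its call begins. calibration takes no time and is no camera call.
A pose or a line that the arm cannot do raises MotionError and nothing moves.
- job_done(): hands the job in; it is judged then, once.
Trained networks look in the newest picture that a camera, given by its name, has taken for a name from the list of things; names that differ only in an ending like _2 or _b are one class to them, and where a whole thing is asked for, a point or a joint stands for the part that bears it (a point fixed in the world has none). Each returns a list of dicts, best first, with "confidence" (0 to 1); they miss things now and then, are a little off and sometimes report something else, mostly with a low value. They report only what shows in the picture. A call takes as long as a camera call. They do not tell look-alikes from the thing itself.
- trace(name, camera): "pixels" (400x640 bool, what is visible of it) and "centre" ([column, row] in pixels, amid what is visible of it).
The state is a dict: "time": time; "joint_positions": joint angles; "dq": joint speeds; "joint_efforts": joint torques, N m; "ee_pos": TCP position; "tcp_rot": TCP orientation; "contact_force": force on the tool from outside, world axes, zero at the start; "wrist_torque": the same for the moment, N m; "opening": opening from 0.0 (shut) to 1.0 (fully open); "grasp_force": force on a finger pad.
Only numpy, scipy, OpenCV 4.12 (cv2) and the standard library are available. Lean on these libraries where they do the work, as an engineer would, in place of code of your own. Each camera call takes 0.05 s, during which the arm holds its last target. There are 200 camera calls.

## Task

Put the black loupe into the open compartment of the wooden case, setting it down gently. Then slide the green lid along its rails, through the resistance of the roller latch, until it closes against the rubber seal and stays latched when you let go; feel for the snap and do not crush the seal. Leave the other things on the bench alone.

Things in the scene. Friction and masses are not known exactly. Their poses are not given: they have to be found in the camera images.
- case: Wooden case fixed to the bench, 172 mm wide (its x), 350 long (its y, -135 to +215); origin on the bench, 5 mm from under the compartment's centre. Aluminium rails along both long sides, top at z = 69, with lips over the lid's edges. The lid closes towards the case's -y, away from the robot; starts pushed back, leaving 98 to 111 mm open (its tongue juts 26 mm into that).
- compartment (a point): Centre of the compartment's grey floor (case x 0, y +5, z 10 mm); axes as the case's. The compartment is 140 x 120 mm (case x -70 to +70, y -55 to +65), open to the top, its walls 46 mm high.
- end_block (a point): Centre of the end block's top (case y -97.5, z 54 mm). On it stands the latch, up to case z = 76: two rubber seal pads facing the lid, and between and 18 mm behind their faces two sprung brass rollers. The latch sits in slots along the track: the face of the relaxed seal lies anywhere from case y -82 to -58. That place is not measured and has to be felt or seen.
- lid: Green lid, a loose panel 152 x 150 x 6 mm in the rails, 1.5 mm of play each side, about 0.35 kg; origin: centre of its underside (case z = 56); axes as the case's. It drags with 1 to 4 N, more if pressed down, and can jam a little if pushed off centre.
- lid_edge (a point): Middle of the lid's front edge (lid y = -75 mm). It meets the seal pads about 2 mm after the tongue's head has passed the rollers' narrowest point; the lid is latched with the seal pressed about 4 mm.
- tongue_head (a point): Centre of the round head, 12 mm across, of the steel tongue on the lid's centre line, 20 mm ahead of the front edge. It meets the rollers when the front edge is 8 to 9 mm short of the seal; the push needed rises over some 4 mm to about 10 to 15 N, then drops to almost nothing as the head passes between the rollers; about 6 mm farther on they have closed behind it (seal pressed 4 mm).
- lid_grip (a point): Top centre of the lid's upright aluminium grip: a flat bar 60 mm across (lid x), 14 mm thick (lid y), standing 45 mm above the lid's top face; this point is 51 mm above the lid's underside, at lid y = +10.
- seal (a joint): How far the rubber seal is pressed in, in m: 0 relaxed, about 0.004 when the lid is latched, crushed beyond 0.0065, hard stop at 0.010. It yields about 1 mm per 0.6 N. It pushes an unlatched lid back.
- loupe: Black loupe, a short barrel lying on its side, 42 x 42 x 42 mm, 0.06 kg; origin: centre of its underside. Stands on the bench to the left of the case, seen from the robot.
- oil_cup: Small oil cup with blue foot and white cap, 50 x 50 x 54 mm, origin under its centre; loose bystander on the flat leather apron.
- dish: Round steel dish of small parts, 89 mm across, 25 high, origin under its centre; loose bystander on the flat leather apron.
- pitch_tin: Black round tin, 61 mm across, 26 high, origin under its centre; loose bystander.
Things that resemble listed ones, but are neither listed nor needed, are in the scene too. Several things look just like the loupe: the one meant starts farthest from the robot's base.

How it is judged:
By the outcome, as a careful person would: the job done as asked, in the order asked, and still so for the second after the job is handed in, with the robot touching nothing.
It also fails if it takes over 72 s, if anything falls off the work surface, if the arm or the gripper's body presses on something with over 40 N, if the wrist force passes 120 N, or if a joint passes its speed limit or range.

## Working session

There is one attempt and no reset: what is moved stays moved. The work goes in short steps, each a Python script; the robot and the scene stay as the last script left them, time stands still between calls to the robot, and variables do not carry over. Pictures are saved under pics/ and viewed, at most 10 in all, crops included, and the job is handed in when it is done.

```bash
ls; mkdir -p pics
cat > h.py <<'E'
from cell import *
import numpy as np, cv2
def cam(n):
    c=calibration(n); K=np.array(c["intrinsics"],float); R=cv2.Rodrigues(np.array(c["rvec"],float))[0]; t=np.array(c["tvec"],float).ravel(); return K,R,t
def at_z(n,px,z):
    K,R,t=cam(n); d=R.T@np.linalg.inv(K)@[px[0],px[1],1]; o=-R.T@t; return o+d*(z-o[2])/d[2]
def proj(n,p):
    K,R,t=cam(n); q=K@(R@np.array(p,float)+t); return q[:2]/q[2]
def save(img,name): cv2.imwrite("pics/"+name,cv2.cvtColor(img,cv2.COLOR_RGB2BGR))
E
python3 - <<'E'
from h import *
for n in("side","top"):
    im=capture(n); save(im,n+"0.png"); K,R,t=cam(n); print(n,(-R.T@t).round(3),K[0,0])
    for k in("loupe","case","lid","lid_grip","tongue_head","end_block","seal","compartment","oil_cup","dish","pitch_tin"):
        r=trace(k,n)
        print(k,[(round(x["confidence"],2),np.round(x["centre"]).tolist(),at_z(n,x["centre"],0.02)[:2].round(3).tolist(),int(x["pixels"].sum())) for x in r])
s=sense();print(s["time"],s["contact_force"],s["opening"])
E
```

```text
pics
side [ 0.379 -0.564  0.589] 374.3882628465396
loupe [(0.71, [329.0, 221.0], [0.601, 0.116], 284), (0.65, [245.0, 226.0], [0.401, 0.144], 285), (0.62, [289.0, 226.0], [0.501, 0.119], 271)]
case [(0.92, [362.0, 286.0], [0.605, -0.099], 10040)]
lid [(0.86, [296.0, 268.0], [0.489, -0.017], 4005)]
lid_grip [(0.73, [298.0, 264.0], [0.496, -0.009], 3883)]
tongue_head [(0.59, [301.0, 263.0], [0.503, -0.008], 4067)]
end_block [(0.91, [356.0, 288.0], [0.593, -0.101], 9658)]
seal [(0.59, [402.0, 268.0], [0.706, -0.072], 161), (0.59, [358.0, 289.0], [0.596, -0.102], 9683)]
compartment [(0.64, [359.0, 288.0], [0.599, -0.1], 9754)]
oil_cup [(0.71, [367.0, 214.0], [0.7, 0.121], 360)]
dish [(0.8, [344.0, 189.0], [0.68, 0.241], 417)]
pitch_tin [(0.7, [357.0, 290.0], [0.593, -0.106], 9352), (0.52, [308.0, 184.0], [0.589, 0.291], 295)]
top [0.397 0.082 1.05 ] 399.3349710658411
loupe [(0.72, [312.0, 194.0], [0.598, 0.117], 269), (0.64, [262.0, 160.0], [0.692, 0.251], 823), (0.63, [302.0, 268.0], [0.406, 0.144], 238), (0.57, [309.0, 229.0], [0.505, 0.126], 279)]
case [(0.66, [386.0, 186.0], [0.619, -0.078], 5252)]
lid [(0.89, [380.0, 233.0], [0.494, -0.057], 3614), (0.21, [245.0, 198.0], [0.589, 0.293], 428)]
lid_grip [(0.94, [382.0, 234.0], [0.492, -0.063], 3584)]
tongue_head [(0.93, [379.0, 234.0], [0.492, -0.055], 3449)]
end_block [(0.79, [387.0, 181.0], [0.631, -0.08], 5426)]
seal [(0.59, [400.0, 155.0], [0.702, -0.116], 86)]
compartment [(0.75, [383.0, 181.0], [0.633, -0.07], 5171)]
oil_cup [(0.52, [309.0, 152.0], [0.712, 0.126], 274)]
dish [(0.71, [263.0, 159.0], [0.695, 0.249], 825)]
pitch_tin [(0.88, [245.0, 200.0], [0.583, 0.293], 437), (0.45, [378.0, 232.0], [0.497, -0.052], 3453)]
1.2 [ 0.172029   -0.53784318  0.17002997] 1.0009601090596831
```

View pics/top0.png

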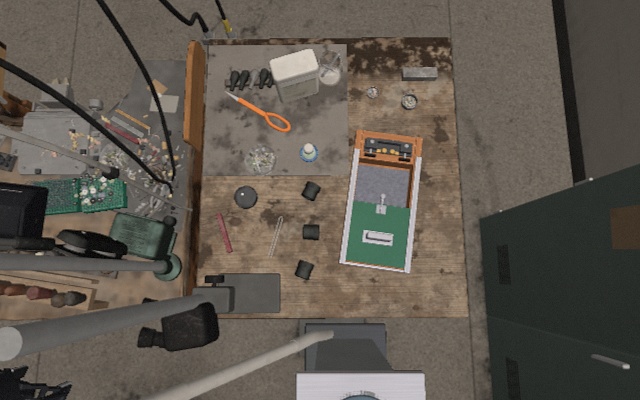

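View pics/side0.png

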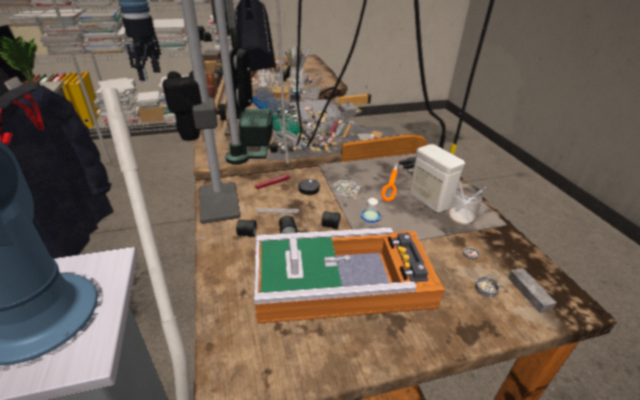

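The top picture shows three loupe-like barrels at (312,190), (309,231) and (303,269), left of the case. The case runs from (355,135) to (410,270), with the lid's grip at (378,238), its tongue at (382,203) and the latch at (390,150). The side picture agrees: barrels at (330,220), (288,225) and (246,228). Of the three, (312,190), at about (0.60, 0.117), is farthest from the base and fits the description. There is also a dark cluster at (250,78). I'll confirm with one enlarged crop.

Run:
```python
import cv2,numpy as np
a=cv2.imread("pics/top0.png")
u=lambda i,w,h:cv2.resize(i,(w,h),interpolation=cv2.INTER_CUBIC)
L=u(a[170:290,285:335],250,600)   # x5
M=u(a[60:100,210:290],240,120)
C=u(a[125:275,335:430],380,600) #x4
out=np.zeros((600,640,3),np.uint8); out[:,:250]=L; out[:,260:640]=C
cv2.imwrite("pics/crop1.png",out)
b=cv2.imread("pics/side0.png")
S=u(b[225:325,250:450],800,400); S2=u(b[205:245,225:345],480,160)
out=np.zeros((600,800,3),np.uint8); out[:400]=S; out[420:580,:480]=S2; out[420:540,500:740]=M
cv2.imwrite("pics/crop2.png",out)
from h import *
s=sense();print(proj("side",s["ee_pos"]),proj("top",s["ee_pos"]),proj("side",[0,0,0.2]),proj("top",[0,0,0.2]))
```

```text
[152.11573206  80.18613831] [ 51.04970812 376.23817689] [-14.58733338 231.8097681 ] [370.15847144 481.47752304]
```

View pics/crop1.png

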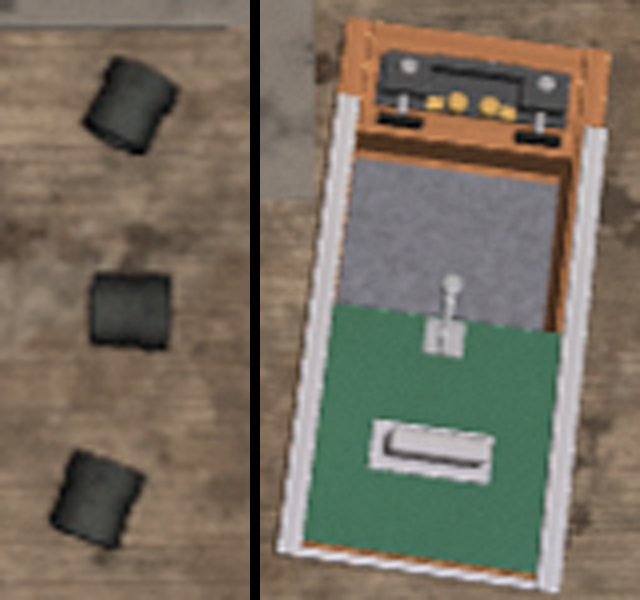

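View pics/crop2.png

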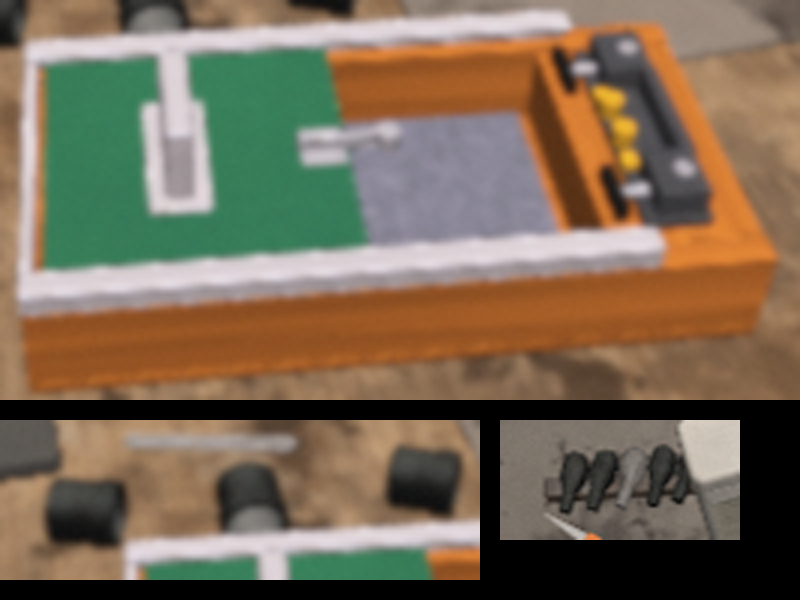

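Crop 1 shows the three barrels, with the topmost at picture (312,191) being the farthest. The side crop shows the same three, and the dark cluster at (250,78) is only a tool rack. So the target is (312,191). Next I'll fit the case pose from its corners.

Run:
```python
from h import *
from scipy.optimize import least_squares
obs=[("top",(86,215,69),(339.2,263)),("top",(-86,215,69),(409.5,273)),("top",(86,-135,54),(356.7,129.5)),("top",(-86,-135,54),(422.5,137.5)),
("side",(-86,-135,54),(443.7,290.5)),("side",(86,-135,54),(413.7,231.2)),("side",(-86,215,69),(255,298)),("side",(86,215,69),(256.7,235.5))]
T=lambda p,q:np.array([p[0]+np.cos(p[2])*q[0]-np.sin(p[2])*q[1],p[1]+np.sin(p[2])*q[0]+np.cos(p[2])*q[1],q[2]])
f=lambda p:np.concatenate([proj(n,T(p,np.array(q)/1e3))-px for n,q,px in obs])
r=least_squares(f,[.62,-.08,1.5],loss="soft_l1"); p=r.x; print("case",p.round(4),f(p).reshape(-1,2).round(1).tolist())
np.save("case.npy",p)
c,s=np.cos(p[2]),np.sin(p[2])
def inv(w): d=w[:2]-p[:2]; return (np.array([c*d[0]+s*d[1],-s*d[0]+c*d[1]])*1e3).round(1)
for nm,px,z in(("tongue",(383,195.7),.064),("edgeL",(353.2,201.2),.062),("edgeR",(410,208),.062),("grip",(379.5,235.5),.107),("padL",(370.2,156.7),.064),("padR",(404.2,161.2),.064)): print(nm,inv(at_z("top",px,z)))
for nm,px,z in(("tongue",(250+392/4,225+132/4),.064),("edgeFar",(250+328/4,225+50/4),.062),("edgeNear",(250+368/4,225+245/4),.062),("gripN",(250+178/4,225+136/4),.107),("padNear",(250+606/4,225+190/4),.066),("padFar",(250+558/4,225+65/4),.066)): print("side",nm,inv(at_z("side",px,z)))
capture("top"); capture("side")
for n in("top","side"):
  for x in trace("loupe",n)[:1]:
    m=x["pixels"]; ys,xs=np.nonzero(m); print(n,at_z(n,x["centre"],.021).round(4), cv2.minAreaRect(np.c_[xs,ys].astype(np.float32)))
    if n=="top":
      w=np.array([at_z(n,(a,b),.035)[:2] for a,b in zip(xs,ys)])*1e3
      print(cv2.minAreaRect(w.astype(np.float32)))
for k in("oil_cup","pitch_tin","dish"): print(k,at_z("top",trace(k,"top")[0]["centre"],.025).round(3))
```

```text
case [ 0.6179 -0.0662  1.424 ] [[-0.1, -0.1], [0.3, 0.1], [0.2, -0.6], [0.1, 0.1], [0.7, -0.7], [0.9, -0.8], [-1.3, 0.7], [-0.9, -1.1]]
tongue [-0.8 34.2]
edgeL [71.3 58.1]
edgeR [-71.3  55.4]
grip [  1.4 139.2]
padL [ 43.2 -62. ]
padR [-43.9 -62.2]
side tongue [ 3.2 31.7]
side edgeFar [69.7 54.2]
side edgeNear [-66.5  55.3]
side gripN [-33.8 140. ]
side padNear [-46.9 -62.8]
side padFar [ 42.5 -63.8]
top [0.4096 0.145  0.021 ] ((304.27587890625, 269.3103332519531), (15.227018356323242, 16.71257972717285), 21.801406860351562)
((403.0281066894531, 136.6913299560547), (38.28221893310547, 41.253116607666016), 67.842529296875)
side [0.4042 0.1467 0.021 ] ((246.5, 228.0), (16.0, 19.0), 90.0)
oil_cup [0.711 0.121 0.025]
pitch_tin [0.59  0.292 0.025]
dish [0.696 0.257 0.025]
```

Run:
```python
from h import *
def plane(n,a,b):
    K,R,t=cam(n); o=-R.T@t; d=[R.T@np.linalg.inv(K)@[*q,1] for q in(a,b)]; N=np.cross(*d); N/=np.linalg.norm(N); return N,N@o
def ln(A,B):
    (n1,c1),(n2,c2)=A,B; d=np.cross(n1,n2); d/=np.linalg.norm(d)
    for z in(0,.2,.5,.8): print(z,np.linalg.solve([n1,n2,[0,0,1]],[c1,c2,z]).round(3))
print("white");ln(plane("top",(330,337),(160,396)),plane("side",(112,120),(180,390)))
print("stand");ln(plane("top",(205,297),(10,345)),plane("side",(213,185),(187,10)))
print("foot",at_z("side",(217,190),.01),at_z("top",(215,292),.01))
print("camera body top/side", at_z("top",(190,325),.3),at_z("side",(183,105),.3))
p=np.load("case.npy")
for nm,P,psi in(("loupe",(.599,.117,.15),61),("loupe2",(.599,.117,.15),-119),("place",(.62,-.07,.15),-8.4),("place2",(.62,-.07,.15),171.6),("grip",(.48,-.09,.16),81.6),("grip2",(.48,-.09,.16),-98.4)):
    q=inverse_kinematics(P,[np.pi,0,np.radians(psi)]); print(nm,None if q is None else np.round(q,2))
s=sense();print(np.round(s["tcp_rot"],3))
capture("top")
for x in trace("loupe","top"):
    ys,xs=np.nonzero(x["pixels"]); w=np.array([at_z("top",(a,b),.035)[:2] for a,b in zip(xs,ys)])*1e3
    print(x["confidence"],at_z("top",x["centre"],.021).round(4),cv2.minAreaRect(w.astype(np.float32)))
```

```text
white
0 [0.048 0.64  0.   ]
0.2 [-0.004  0.893  0.2  ]
0.5 [-0.081  1.273  0.5  ]
0.8 [-0.159  1.653  0.8  ]
stand
0 [0.33  0.409 0.   ]
0.2 [0.335 0.382 0.2  ]
0.5 [0.341 0.342 0.5  ]
0.8 [0.347 0.302 0.8  ]
foot [0.3423542 0.3312119 0.01     ] [0.34705048 0.36565423 0.01      ]
camera body top/side [0.30271374 0.32964748 0.3       ] [0.30777128 0.21486843 0.3       ]
loupe [-0.81  0.47  0.69  1.79 -0.35  1.01 -0.49]
loupe2 [-0.47  0.4   0.26  1.78 -0.12  0.98  2.47]
place [-0.74  0.67  1.08  1.77 -0.65  1.11 -1.15]
place2 [-0.56  0.53  0.8   1.76 -0.43  1.03  1.81]
grip [-0.77  0.24  0.98  2.08 -0.24  0.94  0.19]
grip2 [-1.04  0.52  1.4   2.09 -0.6   1.05 -2.62]
[-3.142 -0.     2.831]
0.79 [0.5083 0.1214 0.021 ] ((497.894775390625, 119.82343292236328), (40.85942077636719, 38.29696273803711), 89.69781494140625)
0.69 [0.5992 0.1174 0.021 ] ((605.3916625976562, 120.26980590820312), (37.5574951171875, 43.532257080078125), 62.779747009277344)
0.54 [0.4081 0.1424 0.021 ] ((403.2901611328125, 137.12869262695312), (42.11652374267578, 46.1203727722168), 71.24635314941406)
```

```bash
cat > fk.py <<'E'
from h import *
from scipy.spatial.transform import Rotation as Ro
from scipy.optimize import least_squares
def fk(q,g,full=False):
    a0,a1,a2,a3,s1,s2,h0,o1,o2,o3=g
    A=lambda ax,t:Ro.from_euler(ax,t).as_matrix()
    R=A('z',s1*q[0]+h0)@A('y',q[1]); P=[np.array([0,0,a0])]
    P.append(P[-1]+R@[o1,0,a1]); R=R@A('z',s2*q[2])@A('y',q[3]); P.append(P[-1]+R@[o2,0,a2])
    R=R@A('z',s2*q[4])@A('y',q[5]); P.append(P[-1]+R@[o3,0,a3]); return P if full else P[-1]
E
python3 - <<'E'
from fk import *
q0=np.array(sense()["joint_positions"]); D=[(q0,np.array(sense()["ee_pos"]))]
for th in(72,50,20,0,-20):
  for r in(.42,.6,.75):
    for z in(.1,.35):
      P=(r*np.cos(np.radians(th)),r*np.sin(np.radians(th)),z); q=inverse_kinematics(P,[np.pi,0,2.8])
      if q is not None: D.append((np.array(q),np.array(P)))
best=None
for s1 in(1,-1):
  for s2 in(1,-1):
    f=lambda x:np.concatenate([fk(q,[*x[:4],s1,s2,*x[4:]])-P for q,P in D])
    for h in(-1.5,0,1.5,3):
      r=least_squares(f,[.3,.35,.35,.25,h,0,0,0])
      if best is None or r.cost<best[0]: best=(r.cost,[*r.x[:4],s1,s2,*r.x[4:]])
print(len(D),best[0],np.round(best[1],4)); g=best[1]; np.save("g.npy",g)
print("start",[x.round(3).tolist() for x in fk(q0,g,True)])
for j2,j4,j6 in((-.35,2.0,1.5),(-.3,2.2,1.24),(-.2,2.3,1.04),(-.2,2.0,1.7)):
    print(j2,j4,j6,[x.round(3).tolist() for x in fk([-1.358,j2,0,j4,0,j6,-.05],g,True)], [x.round(3).tolist() for x in fk([-.1,j2,0,j4,0,j6,-.05],g,True)][-1])
E
```

```text
31 0.00166618286429047 [ 1.029003e+02  4.890000e-01  5.078000e-01  1.029318e+02 -1.000000e+00
 -1.000000e+00 -6.010000e-02 -7.400000e-03 -1.280000e-02 -7.100000e-03]
start [[0.0, 0.0, 102.9], [0.047, 0.169, 103.357], [0.196, 0.616, 103.166], [0.196, 0.621, 0.234]]
-0.35 2.0 1.5 [[0.0, 0.0, 102.9], [-0.047, -0.168, 103.357], [0.09, 0.32, 103.33], [-0.142, -0.506, 0.401]] [-0.525, -0.021, 0.401]
-0.3 2.2 1.24 [[0.0, 0.0, 102.9], [-0.041, -0.146, 103.365], [0.09, 0.321, 103.213], [0.136, 0.485, 0.281]] [0.504, 0.02, 0.281]
-0.2 2.3 1.04 [[0.0, 0.0, 102.9], [-0.028, -0.101, 103.378], [0.092, 0.328, 103.133], [0.138, 0.492, 0.201]] [0.511, 0.02, 0.201]
-0.2 2.0 1.7 [[0.0, 0.0, 102.9], [-0.028, -0.101, 103.378], [0.106, 0.378, 103.275], [-9.625, -34.385, 6.881]] [-35.679, -1.423, 6.881]
```

Run:
```python
from h import *
move_joints([-1.358,-.35,0,1.9,0,1.592,-.05]); s=sense(); print(s["time"],np.round(s["ee_pos"],3),np.round(s["contact_force"],2))
move_joints([-.25,-.35,0,1.9,0,1.592,-.05]); s=sense(); print(s["time"],np.round(s["ee_pos"],3),np.round(s["tcp_rot"],3),np.round(s["contact_force"],2))
o=[np.pi,0,np.radians(62.3)]
print(np.round(inverse_kinematics((.599,.117,.15),o),2))
movep((.599,.117,.15),o); s=sense(); print(s["time"],np.round(s["ee_pos"],3),np.round(s["joint_positions"],2),np.round(s["contact_force"],2))
save(capture("side"),"s1.png")
```

```text
3.0583 [0.112 0.322 0.448] [-0.89  0.16  0.44]
4.4 [0.338 0.045 0.449] [-3.14  -0.     1.773] [ 0.32  0.88 -0.55]
[-0.2   0.39 -0.08  1.76  0.03  0.98 -0.77]
5.9 [0.6   0.117 0.152] [-0.2   0.39 -0.08  1.76  0.03  0.99 -0.77] [-0.    0.74  0.02]
```

View pics/s1.png

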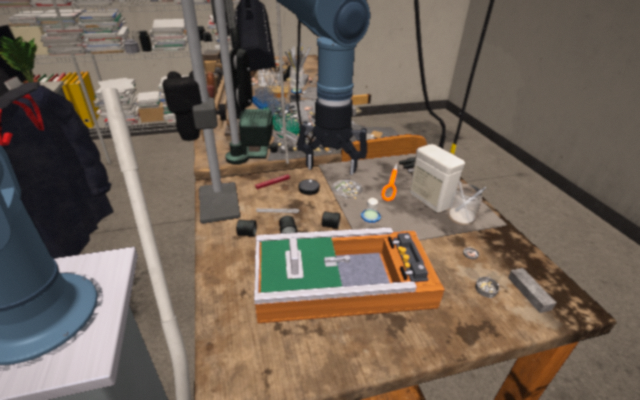

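The gripper is open above the far barrel at (330,220), and nothing has been disturbed. I'll descend and grasp.

Run:
```python
from h import *
P=lambda m:(lambda s:print(m,round(s["time"],2),np.round(s["ee_pos"],4),np.round(s["contact_force"],2),round(s["opening"],3),round(s["grasp_force"],1)))(sense())
line_to((.599,.117,.05),speed=.15)
print(line_to((.599,.117,.006),speed=.06,f_stop=7)); P("down")
grab(30); P("grab")
line_to((.599,.117,.13),speed=.12); P("up")
save(capture("side"),"s2.png")
p=np.load("case.npy"); c,s=np.cos(p[2]),np.sin(p[2])
w=lambda x,y:(p[0]+c*x-s*y,p[1]+s*x+c*y)
print(w(0,-18),np.degrees(p[2]))
for psi in(p[2]-np.pi/2,p[2]+np.pi/2): print(np.round(inverse_kinematics((*w(0,-18),.15),[np.pi,0,psi]),2))
im=capture("side"); t=trace("loupe","side"); print([(x["confidence"],np.round(x["centre"])) for x in t])
```

```text
False
down 7.65 [0.5993 0.1171 0.0061] [-0.1  -0.26  0.33] 1.0 0.0
grab 8.12 [0.5997 0.117  0.0066] [ 0.12 -0.44  2.26] 0.488 31.4
up 9.31 [0.598  0.1168 0.1289] [ 0.58  1.43 -1.61] 0.488 31.2
(np.float64(18.424345051222893), np.float64(-2.698568938018893)) 81.59064436319468Traceback (most recent call last):
  File "<stdin>", line 11, in <module>
    return _wrapfunc(a, 'round', decimals=decimals, out=out)
    return _wrapit(obj, method, *args, **kwds)
    result = getattr(arr, method)(*args, **kwds)
TypeError: unsupported operand type(s) for *: 'NoneType' and 'float'
```

```bash
cat >> h.py <<'E'
_p=np.load("case.npy"); _c,_s=np.cos(_p[2]),np.sin(_p[2])
def w(x,y,z): x,y,z=x/1e3,y/1e3,z/1e3; return (_p[0]+_c*x-_s*y,_p[1]+_s*x+_c*y,z)
def cy(P): d=np.array(P[:2])-_p[:2]; return np.array([_c*d[0]+_s*d[1],-_s*d[0]+_c*d[1]])*1e3
YAW=_p[2]
def P(m):
    s=sense(); f=s["contact_force"]; print(m,round(s["time"],2),cy(s["ee_pos"]).round(1),round(s["ee_pos"][2]*1e3,1),"F",np.round(f,2),"op",round(s["opening"],3),round(s["grasp_force"],1))
E
python3 - <<'E'
from h import *
T=w(0,-18,130); psi=YAW-np.pi/2
q=inverse_kinematics(T,[np.pi,0,psi]); print(np.round(T,3),np.round(q,2))
movep(T,[np.pi,0,psi]); P("over")
line_to(w(0,-18,40),speed=.12); P("in")
print(line_to(w(0,-18,13),speed=.02,f_stop=2.5)); P("down")
save(capture("top"),"t2.png")
E
```

```text
[ 0.636 -0.069  0.13 ] [-0.13  0.47  0.22  1.72 -0.12  0.97 -1.58]
over 10.15 [  1.9 -17.4] 129.2 F [-0.34  0.23 -0.36] op 0.486 31.1
in 11.05 [  0.2 -18.9] 40.8 F [ 1.   -1.06 -0.46] op 0.49 31.1
True
down 12.11 [  0.  -17.9] 16.6 F [0.47 0.15 4.6 ] op 0.491 31.6
```

Contact came at z 16.6 mm, exactly as expected. Release and retreat, then check.

Run:
```python
from h import *
let_go(); P("open")
line_to(w(0,-18,60),speed=.06); line_to(w(0,-18,170),speed=.2); P("up")
o=[np.pi,0,YAW]
T=w(0,141,170); print(np.round(inverse_kinematics(T,o),2)); movep(T,o); P("over grip")
im=capture("side"); save(im,"s3.png"); im2=capture("top")
a=cv2.resize(im[215:335,240:460],(800,436),interpolation=cv2.INTER_CUBIC); save(a,"s3c.png")
```

```text
open 12.67 [ -0.1 -16. ] 15.1 F [ 0.37 -0.07  0.28] op 1.001 0.0
up 14.26 [  0. -17.] 168.8 F [-0.93  0.77 -0.22] op 1.005 0.0
[ 0.05  0.14 -0.04  2.05  0.01  0.95 -0.14]
over grip 15.56 [-1.00e-01  1.41e+02] 169.4 F [ 0.21 -0.75 -0.24] op 0.997 0.0
```

View pics/s3c.png

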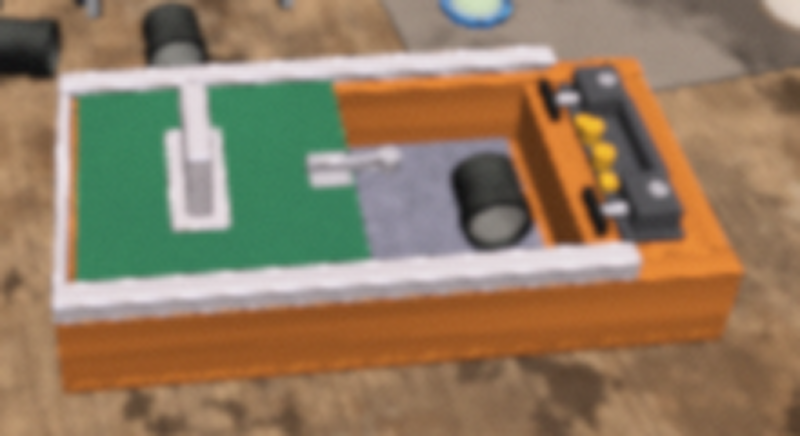

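The loupe lies in the compartment at crop (490,200), clear of the lid's path; the lid grip is unchanged at (195,150). I'll grasp the grip and bring the lid up.

Run:
```python
from h import *
line_to(w(0,141,110),speed=.15)
print(line_to(w(0,141,80),speed=.05,f_stop=6)); P("down")
grab(40); P("grab"); wait(.2); P("settled")
s=sense(); y=cy(s["ee_pos"])
for dy in(3,10,30,60,92):
    st=line_to(w(0,141-dy,80),speed=.05,f_stop=12); P((dy,st))
    if st: break
im=capture("top"); a=cv2.resize(im[125:275,335:430],(380,600),interpolation=cv2.INTER_CUBIC); b=cv2.resize(capture("side")[225:325,330:430],(400,400),interpolation=cv2.INTER_CUBIC)
out=np.zeros((600,800,3),np.uint8); out[:,:380]=a; out[:400,400:]=b; save(out,"m.png")
```

```text
False
down 16.96 [  0. 141.] 79.9 F [ 0.6  -0.28  0.15] op 0.999 0.0
grab 17.61 [  0.  140.4] 80.4 F [-0.42  0.6   1.04] op 0.155 40.8
settled 17.81 [1.000e-01 1.405e+02] 80.3 F [ 0.86 -0.05  2.31] op 0.157 40.9
(3, False) 18.06 [  0. 140.] 80.3 F [-5.68  0.81  9.09] op 0.156 42.0
(10, True) 18.27 [1.000e-01 1.358e+02] 80.6 F [ 0.72 -0.66  0.36] op 0.161 40.9
```

View pics/m.png

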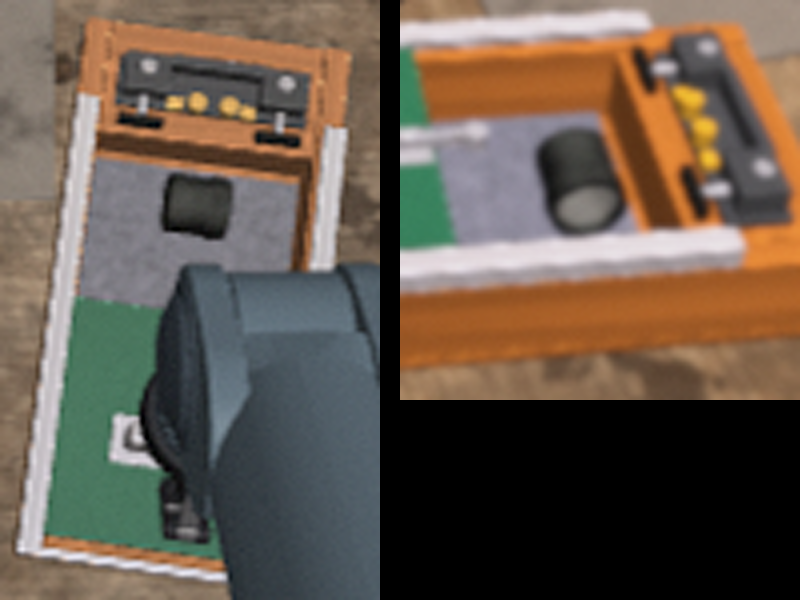

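The lid moved freely after some initial stiction; the loupe sits well clear at (200,205) in the crop. I'll go on with a looser stop.

Run:
```python
from h import *
d=np.array([_s:=np.sin(YAW),-np.cos(YAW)])  # closing direction (case -y)
y=136
while y>46:
    y-=10; st=line_to(w(0,y,80),speed=.05,f_stop=18); P((y,st))
    if st: break
```

```text
(126, True) 18.57 [1.00e-01 1.35e+02] 80.8 F [-3.86 -0.28  6.68] op 0.158 42.0
```

Run:
```python
from h import *
for z in(82,84):
    line_to(w(0,135,z),speed=.02); wait(.15); P(z)
    if sense()["contact_force"][2]<1: break
y=135
for k in range(4):
    y-=3; st=line_to(w(0,y,z),speed=.03,f_stop=15); wait(.1); P((y,st))
```

```text
82 18.98 [ -0.  135.7] 81.4 F [ 1.13  0.03 -3.08] op 0.15 40.5
(132, False) 19.32 [-1.000e-01  1.335e+02] 81.4 F [-1.74 -1.11 -1.31] op 0.157 40.7
(129, False) 19.68 [-1.000e-01  1.291e+02] 81.5 F [-1.06 -0.42 -6.33] op 0.158 40.1
(126, False) 20.02 [-1.000e-01  1.262e+02] 81.5 F [ 0.   -0.34 -8.37] op 0.156 39.7
(123, False) 20.38 [-1.000e-01  1.235e+02] 81.6 F [-1.5   0.5  -9.05] op 0.158 39.6
```

Run:
```python
from h import *
z=81.0; y=123
line_to(w(0,y,z),speed=.02); wait(.1); P("relieved")
while y>43:
    y=max(y-10,43); st=line_to(w(0,y,z),speed=.05,f_stop=18); wait(.05); P((y,st))
    if st: break
    fz=sense()["contact_force"][2]
    z+= .4 if fz>3 else -.4 if fz<-3 else 0
```

```text
relieved 20.73 [1.000e-01 1.219e+02] 81.6 F [-0.7  -0.14 -4.83] op 0.152 40.1
(113, False) 21.12 [1.000e-01 1.118e+02] 81.4 F [ 0.85 -0.53 -3.33] op 0.154 40.4
(103, False) 21.52 [1.000e-01 1.015e+02] 81.1 F [ 2.33 -0.94 -1.25] op 0.16 40.6
(93, False) 21.93 [ 0.1 92.5] 81.0 F [-1.16  0.45  1.96] op 0.154 41.1
(83, False) 22.32 [ 0.1 82.8] 80.9 F [-2.53  0.81  3.78] op 0.157 41.5
(73, False) 22.73 [ 0.  72.8] 81.0 F [-1.32  0.78  3.73] op 0.158 41.4
(63, False) 23.12 [-0. 63.] 81.1 F [-1.06  0.28  1.22] op 0.155 41.2
(53, False) 23.52 [-0.1 52.7] 81.2 F [-0.14  0.01 -0.03] op 0.155 41.0
(43, False) 23.93 [-0.  42.8] 81.2 F [0.82 0.56 0.11] op 0.156 40.9
```

```bash
cat > step.py <<'E'
from h import *
d=np.array([np.sin(YAW),-np.cos(YAW)])
def meas(n=4):
    F=[];Y=[]
    for _ in range(n): s=sense(); F.append(-(s["contact_force"][:2]@d)); Y.append(cy(s["ee_pos"])[1]); Z=s["contact_force"][2]; wait(.02)
    return np.mean(Y),np.mean(F),Z
E
python3 - <<'E'
from step import *
y=43; z=81.2; pk=0
while y>17:
    y-=.8 ; st=line_to(w(0,y,z),speed=.03); wait(.04); Y,F,Z=meas(); print(f"{y:.1f} act {Y:.2f} push {F:.1f} fz {Z:.1f}")
    pk=max(pk,F)
    if F>25 or (pk>7 and F<pk-5): break
print(sense()["time"])
E
```

```text
42.2 act 42.77 push 3.2 fz 3.7
41.4 act 41.62 push 4.1 fz 4.7
40.6 act 40.39 push 3.1 fz 1.8
39.8 act 39.68 push 3.2 fz 2.5
39.0 act 38.91 push 3.4 fz 1.8
38.2 act 38.10 push 2.5 fz 2.1
37.4 act 37.30 push 2.9 fz 1.6
36.6 act 36.50 push 3.0 fz 1.9
35.8 act 35.71 push 2.9 fz 2.0
35.0 act 34.90 push 2.7 fz 3.0
34.2 act 34.11 push 2.3 fz 2.0
33.4 act 33.29 push 3.0 fz 2.9
32.6 act 32.50 push 2.6 fz 2.7
31.8 act 31.69 push 2.8 fz 2.4
31.0 act 30.91 push 3.0 fz 2.1
30.2 act 30.08 push 2.8 fz 3.1
29.4 act 29.31 push 2.9 fz 2.4
28.6 act 28.74 push 3.5 fz 3.5
27.8 act 28.47 push 5.2 fz 4.7
27.0 act 28.40 push 6.8 fz 5.1
26.2 act 28.31 push 8.4 fz 7.3
25.4 act 28.16 push 10.2 fz 8.7
24.6 act 27.35 push 9.9 fz 8.4
23.8 act 26.11 push 9.1 fz 8.8
23.0 act 24.60 push 7.2 fz 6.7
22.2 act 22.77 push 4.7 fz 4.4
33.2417
```

Tongue contact at 28.9, a peak of 10 N, then the drop. The head is passing the rollers, so I'll continue in small steps into the seal.

Run:
```python
from step import *
y=22.2; z=81.2
while y>17.4:
    y-=.5; line_to(w(0,y,z),speed=.03); wait(.03); Y,F,Z=meas(3); print(f"{y:.1f} act {Y:.2f} push {F:.1f} fz {Z:.1f}")
    if F>12: break
print(sense()["time"])
im=capture("side"); t=capture("top")
out=np.zeros((600,800,3),np.uint8); out[:440]=cv2.resize(im[225:335,230:430],(800,440),interpolation=cv2.INTER_CUBIC); save(out[:440],"n.png")
```

```text
21.7 act 21.56 push 3.7 fz 2.8
21.2 act 20.55 push 1.5 fz 1.1
20.7 act 20.19 push 0.4 fz 1.1
20.2 act 19.99 push 1.2 fz 0.8
19.7 act 19.68 push 1.5 fz 1.3
19.2 act 19.12 push 1.1 fz 1.7
18.7 act 18.59 push 1.5 fz 1.7
18.2 act 18.08 push 1.1 fz 2.2
17.7 act 17.61 push 0.6 fz 1.2
17.2 act 17.17 push 1.3 fz 1.6
36.575
```

View pics/n.png

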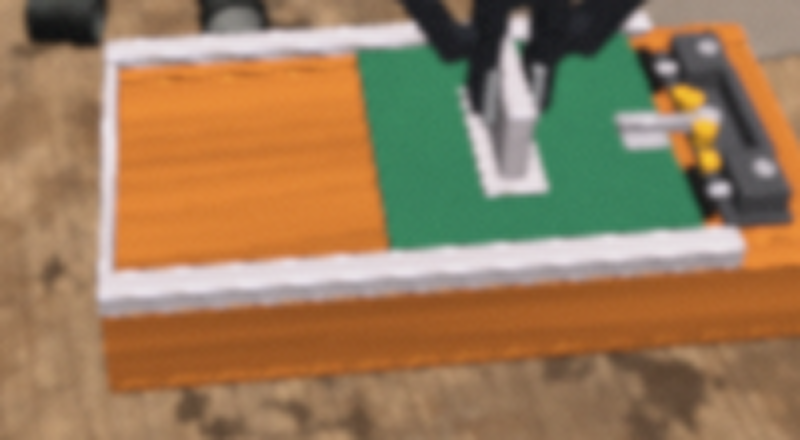

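The side crop shows the tongue head among the rollers (700,120) with the lid's edge at the pads. The seal force isn't distinct yet, so I'll press the last 1–2 mm.

Run:
```python
from step import *
y=17.2; z=81.2
while y>15.7:
    y-=.3; line_to(w(0,y,z),speed=.02); wait(.05); Y,F,Z=meas(4); print(f"{y:.1f} act {Y:.2f} push {F:.1f} fz {Z:.1f}")
# gentle pull-back test: does the latch hold?
for dy in(.5,1.,1.5):
    line_to(w(0,y+dy,z),speed=.02); wait(.05); Y,F,Z=meas(4); print(f"back {y+dy:.1f} act {Y:.2f} push {F:.1f}")
print(sense()["time"])
```

```text
16.9 act 16.94 push 1.6 fz 2.8
16.6 act 16.65 push 2.0 fz 1.6
16.3 act 16.52 push 3.0 fz 2.3
16.0 act 16.37 push 4.1 fz 4.1
15.7 act 16.28 push 5.5 fz 5.3
back 16.2 act 16.28 push 4.1
back 16.7 act 16.28 push 2.2
back 17.2 act 16.31 push -1.3
39.6083
```

Run:
```python
from step import *
z=81.2
for y in(17.5,17.8,18.1):
    line_to(w(0,y,z),speed=.02); wait(.05); Y,F,Z=meas(4); print(f"back {y:.1f} act {Y:.2f} push {F:.1f}")
    if F<-3.5 or Y>17.2: break
print(sense()["time"])
```

```text
back 17.5 act 16.65 push -4.0
39.975
```

Run:
```python
from step import *
z=81.2
line_to(w(0,15.6,z),speed=.02); wait(.1); print(meas())
line_to(w(0,16.6,z),speed=.02); wait(.1); print(meas())
let_go(); P("open"); wait(.2)
line_to(w(0,16.6,110),speed=.06); line_to(w(0,60,200),speed=.2); P("up")
q=sense()["joint_positions"]; 
T=w(0,200,330); movep(T,[np.pi,0,YAW]); P("clear")
im=capture("side"); t=capture("top")
out=np.zeros((600,800,3),np.uint8); out[:320,:640]=cv2.resize(im[225:305,300:460],(640,320),interpolation=cv2.INTER_CUBIC)
out[320:600,:480]=cv2.resize(t[125:195,335:455],(480,280),interpolation=cv2.INTER_CUBIC); save(out,"f.png")
for n in("top","side"): print(n,[(round(x["confidence"],2),np.round(x["centre"]).tolist()) for k in("oil_cup","dish","pitch_tin") for x in trace(k,n)[:1]])
```

```text
(np.float64(16.436381811560032), np.float64(2.073646420710232), np.float64(3.5066265376758294))
(np.float64(16.474562216646838), np.float64(0.3652092280791392), np.float64(0.4701199578537142))
open 41.5 [ 0.  16.6] 81.2 F [ 0.43  0.79 -0.55] op 1.003 0.0
up 42.98 [-0.1 60.4] 199.2 F [-0.14  0.27 -0.33] op 0.998 0.0
clear 43.77 [-1.000e-01  1.998e+02] 328.6 F [-0.53  0.62 -0.54] op 0.997 0.0
top [(0.68, [308.0, 153.0]), (0.88, [262.0, 159.0]), (0.73, [246.0, 197.0])]
side [(0.76, [369.0, 215.0]), (0.2, [359.0, 257.0]), (0.86, [308.0, 185.0])]
```

View pics/f.png

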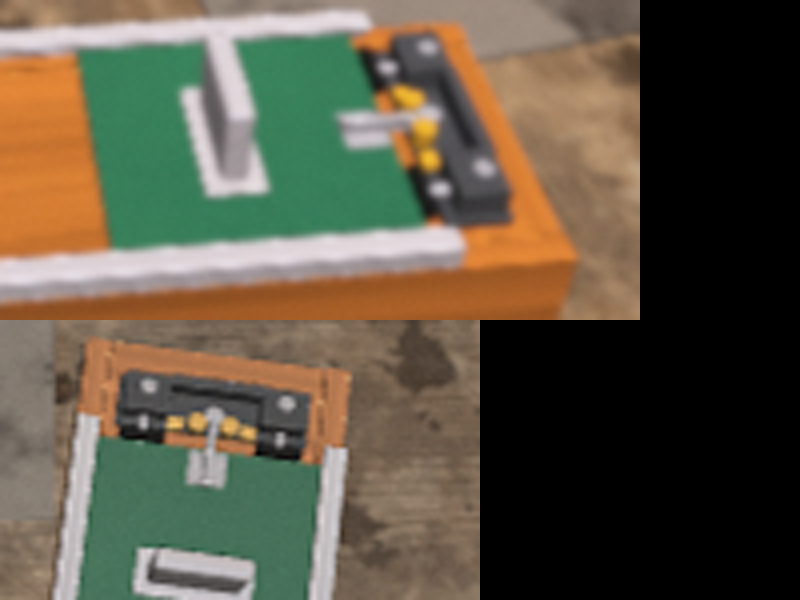

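The tongue head (213,412) is past both rollers (197,422 and 230,426), the lid edge rests on the pads, and the lid held against a 4 N pull. The bystanders haven't moved beyond network noise. Handing in.

```bash
python3 -c "
from h import *
print(cy(at_z('top',(385.5,186.2),.107)),sense()['time']); print(job_done())"
```

```text
[ 0.94851591 19.16186933] 44.175
the job is handed in; nothing more can be done
None
```

I handed the job in at 44 s, before the 72 s limit, and no verdict came back: the loupe is in the compartment and the lid is closed; it snapped past the rollers (about 10 N peak) and held a 4 N pull before release. After release the tongue head still showed past the rollers, but a rough one-pixel-scale reading put the grip about 3 mm farther back than when I let go, so I can't fully rule out some rebound.

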